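Put the microscope objectives back in their cases

TASK

The microscope session is over: from the parts left on the optical table pick out the four colour-banded objectives and put them away, each standing upright, thread down, in the recess of the case base of its own colour, so that the covers can be screwed on. Set each one down gently, without dropping or toppling any. Leave the black lens tube and the steel post holder where they stand.

Things in the scene. Friction and masses are not known exactly. Their poses are not given: they have to be found in the camera images.
- obj_red_mid (a point): microscope objective, red band: silver barrel 34 mm in diameter standing on its brass thread (26 mm diameter, 6 mm high), lens up, 56 mm tall, about 0.2 kg. The barrel is straight from 6 to 42 mm up; a red shoulder (a red ring from above) then narrows to 23 mm, and a 16 to 21 mm steel nose ends it. Point at its centre, 28 mm above its underside; z is its axis, up to the lens.
- obj_yellow_mid (a point): microscope objective, yellow band: silver barrel 34 mm in diameter standing on its brass thread (26 mm diameter, 6 mm high), lens up, 58 mm tall, about 0.2 kg. The barrel is straight from 6 to 44 mm up; a yellow shoulder (a yellow ring from above) then narrows to 23 mm, and a 16 to 21 mm steel nose ends it. Point at its centre, 29 mm above its underside; z is its axis, up to the lens.
- obj_green_mid (a point): microscope objective, green band: silver barrel 34 mm in diameter standing on its brass thread (26 mm diameter, 6 mm high), lens up, 62 mm tall, about 0.2 kg. The barrel is straight from 6 to 48 mm up; a green shoulder (a green ring from above) then narrows to 23 mm, and a 16 to 21 mm steel nose ends it. Point at its centre, 31 mm above its underside; z is its axis, up to the lens.
- obj_blue_mid (a point): microscope objective, blue band: silver barrel 34 mm in diameter standing on its brass thread (26 mm diameter, 6 mm high), lens up, 66 mm tall, about 0.2 kg. The barrel is straight from 6 to 52 mm up; a blue shoulder (a blue ring from above) then narrows to 23 mm, and a 16 to 21 mm steel nose ends it. Point at its centre, 33 mm above its underside; z is its axis, up to the lens.
- lens_tube_mid (a point): spare lens tube: a plain black cylinder 30 mm in diameter and 50 mm tall with a pale glass top and no coloured band, not an objective. It stands loose among the objectives and stays where it is. The point is at its centre, 25 mm above its underside; z points up.
- post_holder_mid (a point): post holder: a bare steel cylinder 25 mm in diameter and 50 mm tall on a foot 32 mm in diameter, dark hole in its top, brass thumbscrew sticking out 12 mm on its +x side, 38 mm up, not an objective. It stands loose among the objectives and stays where it is. The point is at its centre, 25 mm above its underside; z points up.
- case_red: base of the red objective's storage case: a shallow round red plastic cup, 60 mm outside diameter, rim 8 mm high, with a black-floored round recess 44 mm in diameter and 5 mm deep (the floor is 3 mm above the table). Magnets hold it; it does not slide. Origin at the centre of its underside, on the table.
- case_yellow: base of the yellow objective's storage case: a shallow round yellow plastic cup, 60 mm outside diameter, rim 8 mm high, with a black-floored round recess 44 mm in diameter and 5 mm deep (the floor is 3 mm above the table). Magnets hold it; it does not slide. Origin at the centre of its underside, on the table.
- case_green: base of the green objective's storage case: a shallow round green plastic cup, 60 mm outside diameter, rim 8 mm high, with a black-floored round recess 44 mm in diameter and 5 mm deep (the floor is 3 mm above the table). Magnets hold it; it does not slide. Origin at the centre of its underside, on the table.
- case_blue: base of the blue objective's storage case: a shallow round blue plastic cup, 60 mm outside diameter, rim 8 mm high, with a black-floored round recess 44 mm in diameter and 5 mm deep (the floor is 3 mm above the table). Magnets hold it; it does not slide. Origin at the centre of its underside, on the table.
Mind the look-alikes: they are no part of the job. Several things look just like the case_yellow: the one meant starts nearest to the robot's base.

How it is judged (in metres and radians):
At the end, for the whole second after the job is handed in: Each objective stands upright (0.1 rad) on the recess floor of the case base of its own colour (centre within 11 mm of the base's axis, height within 3 mm), released and at rest; lens tube and post holder upright and within 20 mm of where they were (distance of each of lens_tube_mid, post_holder_mid from where it was at the start of the episode below 0.02 m and angle between each of lens_tube_mid, post_holder_mid's own z axis and vertical below 0.15 rad and horizontal distance between obj_red_mid and case_red below 0.011 m and z of obj_red_mid in the frame of case_red between 0.028 and 0.034 m and angle between each of obj_red_mid, obj_yellow_mid, obj_green_mid, obj_blue_mid's own z axis and vertical below 0.1 rad and linear speed of each of obj_red, obj_yellow, obj_green, obj_blue below 0.02 m/s and horizontal distance between obj_yellow_mid and case_yellow below 0.011 m and z of obj_yellow_mid in the frame of case_yellow between 0.029 and 0.035 m and horizontal distance between obj_green_mid and case_green below 0.011 m and z of obj_green_mid in the frame of case_green between 0.031 and 0.037 m and horizontal distance between obj_blue_mid and case_blue below 0.011 m and z of obj_blue_mid in the frame of case_blue between 0.033 and 0.039 m); the robot touches nothing.
It fails at once if lens tube or post holder was knocked over or pushed away ((distance of lens_tube_mid from where it was at the start of the episode above 0.03 m or angle between lens_tube_mid's own z axis and vertical above 0.5 rad) or (distance of post_holder_mid from where it was at the start of the episode above 0.03 m or angle between post_holder_mid's own z axis and vertical above 0.5 rad)).
It fails at once if an objective was tipped over (angle between any of obj_red_mid, obj_yellow_mid, obj_green_mid, obj_blue_mid's own z axis and vertical above 0.8 rad).
It fails at once if an objective was let go more than 20 mm above where it rests in its case base ((height (world z) of obj_red_mid above 0.051 m and contact force between obj_red and the fingers below 0.01 N) or (height (world z) of obj_yellow_mid above 0.052 m and contact force between obj_yellow and the fingers below 0.01 N) or (height (world z) of obj_green_mid above 0.054 m and contact force between obj_green and the fingers below 0.01 N) or (height (world z) of obj_blue_mid above 0.056 m and contact force between obj_blue and the fingers below 0.01 N)).
It also fails if it takes over 115 s, if anything falls off the work surface, if the arm or the gripper's body presses on something with over 40 N, if the wrist force passes 120 N, or if a joint passes its speed limit or range.

ROBOT

A 6-joint arm with a two-finger parallel gripper is mounted at the origin on the work surface. World frame = base frame: x ahead of the robot, y to its left, z up, the work surface at z = 0. Lengths are in m, angles in degrees, forces in N, time in s.
With the tool pointing down it reaches from about 0.3 to 0.85 m from the base axis. Payload 5.4 kg.
Tool frame: the origin (TCP) lies where the fingers leave the gripper's body, on its centre line; the fingertips stand 73 mm ahead of it and the grasp point (between the pads) lies 54 mm ahead of it; z points along the fingers, y is the direction in which the jaws open and shut (so a half turn about z gives the same grasp; the last joint's range is limited). The gripper opens to 85 mm and grips with 20 to 120 N. Pads are 22 mm wide; open, the fingers measure 114 mm over their backs; the gripper's body (76 mm by 85 mm) begins 54 mm behind the grasp point. The pads swing forward as they close: fully open they stand 13 mm farther back than shut.
Start: joints at [51.102, 9.076, 91.501, -0, 79.423, -12.038], TCP at [0.26, 0.513, 0.304] pointing down, gripper open.
Joint ranges: [-166.64, 166.64], [-54.1, 131.32], [10.49, 154.53], [-73.88, 253.88], [9.74, 151.15], [-171.62, 171.62]. Speed limits (degrees/s): [147.25, 147.25, 180, 180, 180, 180].

INTERFACE

Orientations are given as [roll, pitch, yaw] about the fixed x, y, z axes, in that order (R = Rz(yaw) Ry(pitch) Rx(roll)).
In Python, from plant import r gives the robot as it stands.
- The arm moves only by the tool carry_out, never from a script. Its argument "motion" is a list of rows, each a list of 3 entries, a list of its own where there are three numbers: the finger opening in cm, from 0 to 8.54, then the shift along the tool's x, y, z in cm, then the turn about the tool's z in degrees. A call has 1 to 20 rows; each row shifts and turns the pose as measured when the row begins, along the tool's axes as they then stand; what a row does not reach is not made up. A row lasts 1/10 s, in which the tool goes at most 50 mm and 8.59 degrees, less where a joint would pass 70% of its speed; a pose out of reach is approached as far as the arm can. A call with a gripper value outside its range is refused whole. The fingers move at their own pace and stop on an object; "grip_force" is the grip in N (left out, the last holds). Time passes only in rows, so rows that do not move let the fingers close. It gives the time, the measured TCP pose, the force and the opening at its end, in the units of the state.
- r.state(): the state, without advancing time (a new reading comes with each control period).
- r.get_image(name): name is "scene" or "top"; returns the picture (420x560x3 uint8, blue, green, red); there is no depth.
- r.camera_params(name): a dict with "fov_y" (degrees; the focal length in pixels is half the picture's height over the tangent of half this angle, whatever the lens; pixels are square), "cx", "cy" (the principal point, pixels), "world_to_cam" (4x4, takes a point from world to camera coordinates). Camera axes: x right, y down, z forward; pixel columns grow to the right and rows downward; lengths in m; the calibration is good to about 2 mm. A picture is of the moment at which its call begins. camera_params takes no time and is no camera call.
- r.sign_off(): hands the job in, once; it reports no verdict.
The state is a dict: "time_s": time; "q": joint angles; "joint_velocities": joint speeds; "joint_efforts": joint torques, N m; "tool_pos": TCP position; "tool_rot": TCP orientation; "ft_force": force on the tool from outside, world axes, zero at the start; "wrist_torque": the same for the moment, N m; "gripper_width": finger opening in m.
Only numpy, scipy, OpenCV 4.12 (cv2) and the standard library are available. Lean on these libraries where they do the work, as an engineer would, in place of code of your own. Each camera call takes 0.05 s, during which the arm holds its last target. There are 200 camera calls.

## Working session

There is one attempt and no reset: what is moved stays moved. The work goes in short steps, Python scripts to look and compute and a tool call to move; the robot and the scene stay as the last step left them, time stands still between calls to the robot, and variables do not carry over. Pictures are saved under pics/ and viewed, about 12 in all and at most 16, crops included, and the job is handed in when it is done.

Besides the shell and the picture viewer there is one more tool, called after "Request:" by a JSON object that holds its "method" and its "body", one argument or row to a line. carry_out: Moves the arm, as the interface text tells. Its arguments: {"type":"object","properties":{"motion":{"type":"array"},"grip_force":{"type":"number"}},"required":["motion"]}

```bash
ls; mkdir -p pics; python3 - <<'E'
from plant import r
import cv2
for n in("scene","top"):
    cv2.imwrite(f"pics/{n}0.png",r.get_image(n)); p=r.camera_params(n);print(n,p)
print(r.state())
E
```

```text
pics
scene {'fov_y': 46.869196788610324, 'cx': 275.70436687834444, 'cy': 209.81581218858682, 'world_to_cam': array([[-0.24538683,  0.96936211,  0.01106406,  0.1263389 ],
       [ 0.76849294,  0.20147   , -0.60731248, -0.38396789],
       [-0.59093478, -0.14052383, -0.79438601,  1.26961958],
       [ 0.        ,  0.        ,  0.        ,  1.        ]])}
top {'fov_y': 49.21607925193468, 'cx': 280.03527000261033, 'cy': 214.20843592580286, 'world_to_cam': array([[-0.02873315, -0.9995461 ,  0.00905532,  0.01611897],
       [-0.97960673,  0.02635543, -0.19918847,  0.56452421],
       [ 0.1988594 , -0.01459396, -0.97991936,  0.97749479],
       [ 0.        ,  0.        ,  0.        ,  1.        ]])}
{'time_s': 0.1, 'q': array([ 5.11029393e+01,  9.10968147e+00,  9.15656405e+01, -1.69027951e-03,
        7.94221629e+01, -1.20387190e+01]), 'joint_velocities': array([ 0.03476766, -0.11695771, -0.1247067 ,  0.04210617,  0.0128849 ,
       -0.09144001]), 'joint_efforts': array([ 1.67886577e-05, -3.96990001e+01, -3.32338393e+01, -2.52546715e-04,
        4.19198754e-03, -1.63716592e-06]), 'tool_pos': array([0.25953949, 0.51262077, 0.30300298]), 'tool_rot': array([-1.79904313e+02, -1.87081706e-02,  1.53141954e+02]), 'ft_force': array([ 0.60566668, -0.14953307,  1.16990126]), 'wrist_torque': array([ 0.01947567,  0.01711597, -0.0107665 ]), 'gripper_width': 0.08540263226052594}
```

View pics/scene0.png

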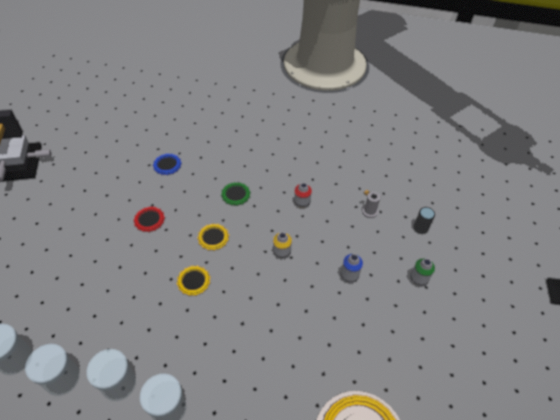

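View pics/top0.png

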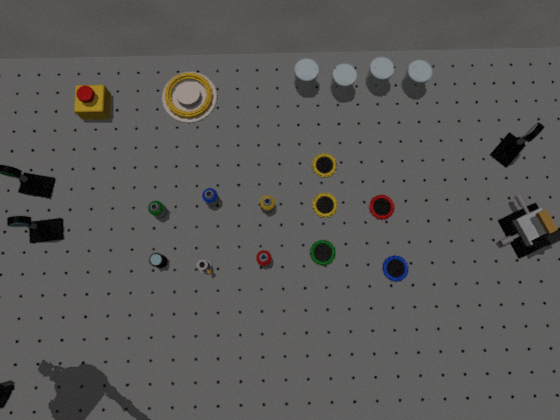

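```bash
cat > h.py <<'E'
import numpy as np,cv2
from plant import r
def ray(n,uv,z):
    p=r.camera_params(n);f=210/np.tan(np.radians(p["fov_y"]/2))
    T=p["world_to_cam"];R=T[:3,:3];c=-R.T@T[:3,3]
    d=R.T@np.array([(uv[0]-p["cx"])/f,(uv[1]-p["cy"])/f,1]);return (c+d*(z-c[2])/d[2])
HUE={"red":(-8,8),"yellow":(18,32),"green":(50,80),"blue":(108,128)}
def blobs(img,col,amin=15):
    h=cv2.cvtColor(img,cv2.COLOR_BGR2HSV).astype(int);H=h[...,0].copy()
    if col=="red":H[H>90]-=180
    a,b=HUE[col];m=((H>=a)&(H<=b)&(h[...,1]>110)&(h[...,2]>40)).astype(np.uint8)
    cs,_=cv2.findContours(m,cv2.RETR_EXTERNAL,cv2.CHAIN_APPROX_NONE);o=[]
    for c in cs:
        hu=cv2.convexHull(c);A=cv2.contourArea(hu)
        if A<amin:continue
        M=cv2.moments(hu);x,y,w,hh=cv2.boundingRect(c)
        o.append((M["m10"]/M["m00"],M["m01"]/M["m00"],w,hh))
    return o
BT={"red":.042,"yellow":.044,"green":.048,"blue":.052}
if __name__=="__main__":
    for n in("top","scene"):
        im=r.get_image(n)
        for c in HUE:
            for b in blobs(im,c):
                z=.008 if b[2]>=21 else BT[c]+.002
                print(n,c,np.round(b,1),"z",z,np.round(ray(n,b[:2],z)[:2],4))
E
python3 h.py
python3 - <<'E'
from h import *
t=r.get_image("top")
cv2.imwrite("pics/crop1.png",cv2.resize(t[130:300,130:430],None,fx=2.6,fy=2.6,interpolation=cv2.INTER_CUBIC))
E
```

```text
top red [263.4 257.7  16.   16. ] z 0.044000000000000004 [0.4689 0.0402]
top red [381.4 206.8  26.   25. ] z 0.008 [ 0.5862 -0.2417]
top red [85.  93.5 17.  16. ] z 0.044000000000000004 [0.8758 0.4603]
top yellow [546.6 221.5  22.   24. ] z 0.008 [ 0.5401 -0.631 ]
top yellow [267.  202.6  15.   16. ] z 0.046 [0.5949 0.0293]
top yellow [324.4 204.8  26.   25. ] z 0.008 [ 0.5947 -0.1065]
top yellow [324.  164.9  25.   25. ] z 0.008 [ 0.6935 -0.1101]
top yellow [ 92.  101.9  37.   35. ] z 0.008 [0.8711 0.4572]
top yellow [188.3  95.1  48.   46. ] z 0.008 [0.8834 0.2193]
top green [322.3 252.2  25.   26. ] z 0.008 [ 0.4817 -0.0961]
top green [155.3 207.6  15.   14. ] z 0.05 [0.589  0.2832]
top blue [395. 268.  26.  27.] z 0.008 [ 0.4406 -0.2626]
top blue [209.3 195.2  16.   15. ] z 0.054 [0.6137 0.1601]
scene red [148.8 218.7  31.   26. ] z 0.008 [ 0.5907 -0.2368]
scene red [302.5 191.3  16.   12. ] z 0.044000000000000004 [0.4759 0.0438]
scene yellow [358.2 409.1  72.   25. ] z 0.008 [0.8436 0.2122]
scene yellow [193.  280.3  33.   30. ] z 0.008 [ 0.6977 -0.1062]
scene yellow [282. 241.  19.  15.] z 0.046 [0.6005 0.0329]
scene yellow [212.9 236.5  31.   26. ] z 0.008 [ 0.599  -0.1023]
scene yellow [  1.6 130.    5.   17. ] z 0.046 [ 0.4751 -0.6171]
scene yellow [536.7   3.1  65.   10. ] z 0.008 [-0.445   0.5613]
scene green [424.2 268.   18.   14. ] z 0.05 [0.5954 0.2848]
scene green [235.3 193.3  28.   22. ] z 0.008 [ 0.4864 -0.0923]
scene blue [352.6 263.   19.   17. ] z 0.054 [0.6193 0.163 ]
scene blue [166.5 163.8  28.   21. ] z 0.008 [ 0.4456 -0.2585]
```

View pics/crop1.png

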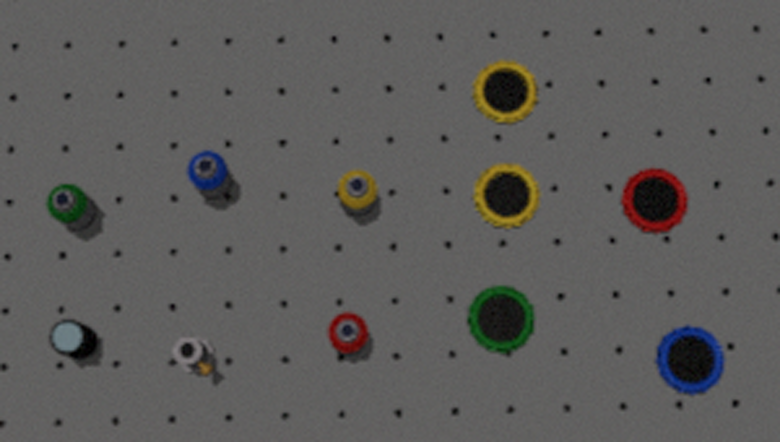

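The crop confirms my choices. Objectives, at top-view pixels: red (263,258), yellow (267,203), green (155,208), blue (209,195). The lens tube is at (157,260) and the post holder at (203,265), and I'll leave both alone. There are two yellow cups, (324,205) and (324,165). The first is 0.606 m from the base and the second 0.70 m, so (324,205) is the one meant. The two views differ by a constant (5, 4) mm, so I'm averaging them. First I'll turn the tool axes parallel to the world axes.

Request:
{"method": "carry_out", "body": {
  "motion": [
    [8.5,[0,0,0],-6.7],
    [8.5,[0,0,0],-6.7],
    [8.5,[0,0,0],-6.7],
    [8.5,[0,0,0],-6.7],
    [8.5,[0,0,0],0]
  ],
  "grip_force": 40
}}

```text
time_s: 0.75
tool_pos: [0.2594, 0.5124, 0.3024]
tool_rot: [-179.9, -0.1, -179.1]
ft_force: [0.5, -0.7, 0.6]
gripper_width: 0.0848
```

Request:
{"method": "carry_out", "body": {
  "motion": [
    [8.5,[-2.77,-1.9,0.5],-0.1],
    [8.5,[-2.77,-1.9,0.5],0],
    [8.5,[-2.77,-1.9,0.5],0],
    [8.5,[-2.77,-1.9,0.5],0],
    [8.5,[-2.77,-1.9,0.5],0],
    [8.5,[-2.77,-1.9,0.5],0],
    [8.5,[-2.77,-1.9,0.5],0],
    [8.5,[-2.77,-1.9,0.5],0],
    [8.5,[-2.77,-1.9,0.5],0],
    [8.5,[-2.77,-1.9,0.5],0],
    [8.5,[-2.77,-1.9,0.5],0],
    [8.5,[-2.77,-1.9,0.5],0],
    [8.5,[0,0,0],0]
  ]
}}

```text
time_s: 2.05
tool_pos: [0.604, 0.2764, 0.2386]
tool_rot: [-180.0, -0.1, 178.9]
ft_force: [-1.3, 0.2, 0.7]
gripper_width: 0.0851
```

Request:
{"method": "carry_out", "body": {
  "motion": [
    [8.5,[0.6,0.4,3],0],
    [8.5,[0.6,0.4,3],0],
    [8.5,[0,0,2.5],0],
    [8.5,[0,0,0],0],
    [8.5,[0,0,0],0]
  ]
}}

```text
time_s: 2.55
tool_pos: [0.5921, 0.2857, 0.1529]
tool_rot: [179.9, -0.0, 178.1]
ft_force: [-0.0, 0.2, 0.1]
gripper_width: 0.085
```

```bash
python3 - <<'E'
from h import *
s=r.state();print(s["tool_pos"],s["tool_rot"])
a=r.get_image("scene");b=r.get_image("top")
f=lambda i:cv2.resize(i,(390,390),interpolation=cv2.INTER_CUBIC)
cv2.imwrite("pics/c2.png",np.hstack([f(a[190:320,360:490]),f(b[140:270,90:220])]))
for n,i in(("scene",a),("top",b)):
    for k in blobs(i,"green"):print(n,np.round(k,1),np.round(ray(n,k[:2],.05),4))
E
```

```text
[0.59205125 0.28566831 0.15289393] [ 1.79937416e+02 -1.88369076e-02  1.78113427e+02]
scene [424.3 268.5  17.   14. ] [0.5964 0.285  0.05  ]
scene [235.2 193.3  27.   22. ] [ 0.5188 -0.0801  0.05  ]
top [322.3 252.3  25.   26. ] [ 0.4768 -0.0917  0.05  ]
top [151.7 208.6   7.   13. ] [0.5869 0.2912 0.05  ]
```

View pics/c2.png

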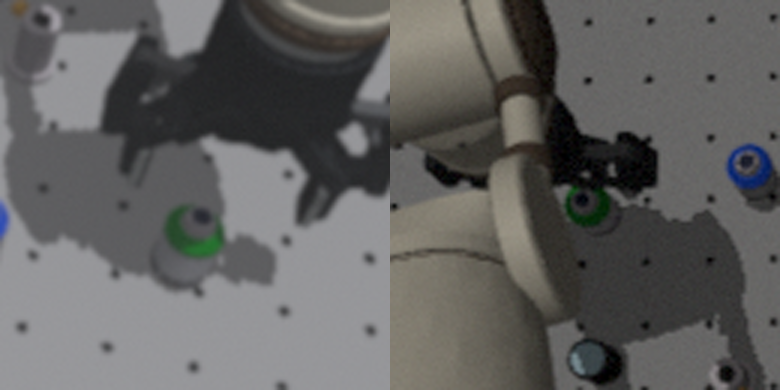

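Both fingers straddle the green objective, whose nose shows at about (425,262) in the scene view. I'll descend and grip.

Request:
{"method": "carry_out", "body": {
  "motion": [
    [8.5,[0,-0.1,2],-1.8],
    [8.5,[0,0,2],0],
    [8.5,[0,0,2],0],
    [8.5,[0,0,0.7],0],
    [8.5,[0,0,0],0],
    [4,[0,0,0],0],
    [3,[0,0,0],0],
    [2,[0,0,0],0],
    [2,[0,0,0],0],
    [2,[0,0,0],0],
    [2,[0,0,0],0],
    [2,[0,0,0],0]
  ]
}}

```text
time_s: 3.85
tool_pos: [0.6011, 0.2875, 0.1006]
tool_rot: [179.6, 1.4, 179.9]
ft_force: [-0.1, -0.2, -1.1]
gripper_width: 0.0305
```

```bash
python3 - <<'E'
from h import *
a=r.get_image("scene");b=r.get_image("top")
s=r.state();print({k:np.round(v,3) for k,v in s.items()})
f=lambda i:cv2.resize(i,(390,390),interpolation=cv2.INTER_CUBIC)
cv2.imwrite("pics/c3.png",np.hstack([f(a[190:320,360:490]),f(b[140:270,90:220])]))
E
```

```text
{'time_s': np.float64(3.95), 'q': array([ 1.5176e+01,  3.3618e+01,  8.4389e+01,  5.8000e-02,  6.0510e+01,
       -7.4739e+01]), 'joint_velocities': array([ 0.026, -0.026, -0.017,  0.05 , -0.015,  0.036]), 'joint_efforts': array([ 1.6300e-01, -5.1945e+01, -2.9134e+01,  5.2000e-02, -2.9000e-02,
        0.0000e+00]), 'tool_pos': array([0.601, 0.287, 0.101]), 'tool_rot': array([179.56 ,   1.418, 179.882]), 'ft_force': array([ 0.075, -0.491, -0.555]), 'wrist_torque': array([-0.075, -0.057, -0.002]), 'gripper_width': np.float64(0.031)}
```

View pics/c3.png

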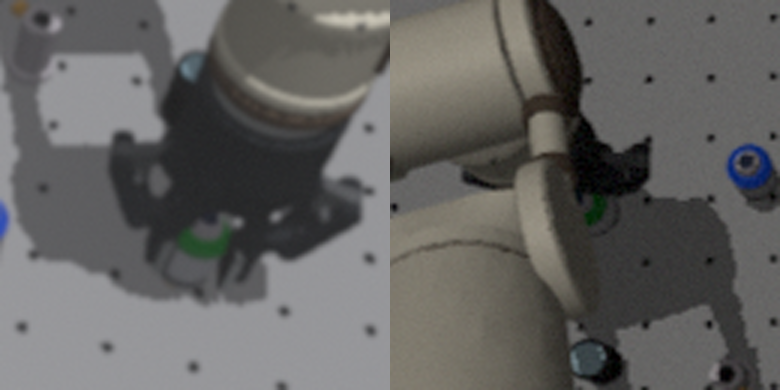

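The grip isn't good: the TCP is 9 mm off in x and 2 cm too high. I'll open while the objective still stands on the table, then re-centre in small steps.

Request:
{"method": "carry_out", "body": {
  "motion": [
    [8.5,[0,0,0],0],
    [8.5,[0,0,0],0],
    [8.5,[0,0,0],0],
    [8.5,[0,0,0],0],
    [8.5,[0,0,0],0]
  ]
}}

```text
time_s: 4.45
tool_pos: [0.6013, 0.2877, 0.1011]
tool_rot: [179.5, 1.4, 179.9]
ft_force: [-0.8, -0.3, -0.7]
gripper_width: 0.0848
```

```bash
python3 - <<'E'
from h import *
a=r.get_image("scene");b=r.get_image("top")
s=r.state();print(s["tool_pos"],s["tool_rot"],s["gripper_width"])
for k in blobs(a,"green"):print(np.round(k,1),np.round(ray("scene",k[:2],.05),4))
f=lambda i:cv2.resize(i,(390,390),interpolation=cv2.INTER_CUBIC)
cv2.imwrite("pics/c4.png",np.hstack([f(a[190:320,360:490]),f(b[140:270,90:220])]))
E
```

```text
[0.60132614 0.2876932  0.10104687] [179.54057347   1.44209409 179.88175972] 0.08506588372139672
[424.5 268.2  17.   14. ] [0.5956 0.2853 0.05  ]
[235.2 193.4  27.   22. ] [ 0.5189 -0.0801  0.05  ]
```

View pics/c4.png

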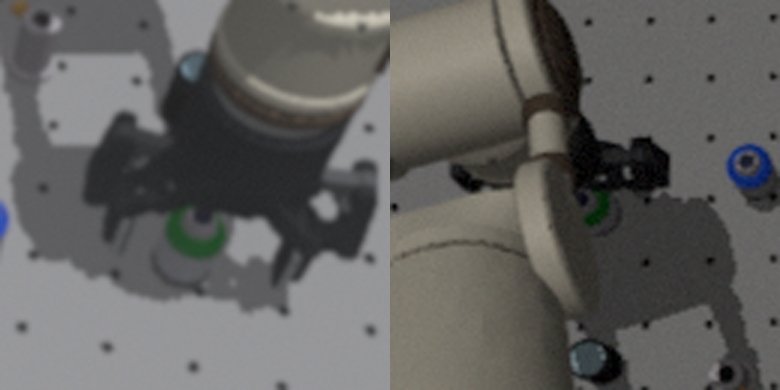

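Request:
{"method": "carry_out", "body": {
  "motion": [
    [8.5,[0.5,-0.2,0],0],
    [8.5,[0.5,-0.1,0],0],
    [8.5,[0,0,0],0],
    [8.5,[0,0,0],0]
  ]
}}

```text
time_s: 4.95
tool_pos: [0.5901, 0.2844, 0.1006]
tool_rot: [179.5, 1.4, 179.9]
ft_force: [0.1, -0.2, -0.7]
gripper_width: 0.0853
```

Request:
{"method": "carry_out", "body": {
  "motion": [
    [8.5,[0,0,0.5],0],
    [8.5,[0,0,0],0]
  ]
}}

```text
time_s: 5.15
tool_pos: [0.5902, 0.2845, 0.0953]
tool_rot: [179.5, 1.4, 179.9]
ft_force: [0.5, -0.1, -0.9]
gripper_width: 0.0849
```

Request:
{"method": "carry_out", "body": {
  "motion": [
    [8.5,[0,0,0.5],0],
    [8.5,[0,0,0.5],0],
    [8.5,[0,0,0.2],0],
    [8.5,[0,0,0],0]
  ]
}}

```text
time_s: 5.55
tool_pos: [0.5905, 0.2845, 0.0816]
tool_rot: [179.6, 1.4, 179.9]
ft_force: [-0.1, 0.3, -0.7]
gripper_width: 0.085
```

Request:
{"method": "carry_out", "body": {
  "motion": [
    [6,[0,0,0],0],
    [5,[0,0,0],0],
    [5,[0,0,0],0]
  ]
}}

```text
time_s: 5.85
tool_pos: [0.5906, 0.2845, 0.0816]
tool_rot: [179.6, 1.4, 179.9]
ft_force: [0.4, -0.2, 0.1]
gripper_width: 0.0501
```

Request:
{"method": "carry_out", "body": {
  "motion": [
    [4,[0,0,0],0],
    [3.6,[0,0,0],0],
    [3.6,[0,0,0],0]
  ]
}}

```text
time_s: 6.15
tool_pos: [0.5908, 0.2846, 0.0821]
tool_rot: [179.5, 1.4, 179.9]
ft_force: [-0.5, 0.5, -0.6]
gripper_width: 0.0365
```

Request:
{"method": "carry_out", "body": {
  "motion": [
    [3,[0,0,0],0],
    [3,[0,0,0],0],
    [3,[0,0,0],0]
  ],
  "grip_force": 30
}}

```text
time_s: 6.45
tool_pos: [0.5909, 0.2846, 0.0823]
tool_rot: [179.5, 1.4, 179.9]
ft_force: [-0.2, 0.6, 0.6]
gripper_width: 0.0334
```

Request:
{"method": "carry_out", "body": {
  "motion": [
    [3,[0,0,-0.5],0],
    [3,[0,0,-0.5],0],
    [3,[0,0,-0.5],0],
    [3,[0,0,0],0]
  ],
  "grip_force": 40
}}

```text
time_s: 6.85
tool_pos: [0.5894, 0.2842, 0.0971]
tool_rot: [179.6, 1.3, 179.9]
ft_force: [-0.8, 0.7, -3.2]
gripper_width: 0.0332
```

Request:
{"method": "carry_out", "body": {
  "motion": [
    [3,[0,0,-1],0],
    [3,[0,0,-1.5],0],
    [3,[0,0,-1.5],0],
    [3,[0,0,-1.5],0],
    [3,[0,0,-1],0],
    [3,[0,0,-0.4],0],
    [3,[0,0,0],0]
  ]
}}

```text
time_s: 7.55
tool_pos: [0.5886, 0.2839, 0.1748]
tool_rot: [179.5, 1.5, 179.9]
ft_force: [1.3, 0.5, -3.1]
gripper_width: 0.0333
```

Request:
{"method": "carry_out", "body": {
  "motion": [
    [3,[0.3,-1,0],0],
    [3,[0.6,-2,0],0],
    [3,[0.8,-2.8,0],0],
    [3,[0.8,-2.8,0],0],
    [3,[0.8,-2.8,0],0],
    [3,[0.8,-2.8,0],0],
    [3,[0.8,-2.8,0],0],
    [3,[0.8,-2.8,0],0],
    [3,[0.8,-2.8,0],0],
    [3,[0.8,-2.8,0],0],
    [3,[0.8,-2.8,0],0],
    [3,[0.8,-2.8,0],0],
    [3,[0.8,-2.8,0],0],
    [3,[0.4,-1.5,0],0],
    [3,[0.2,-0.5,0],0],
    [3,[0,0,0],0]
  ]
}}

```text
time_s: 9.15
tool_pos: [0.4675, -0.093, 0.1576]
tool_rot: [179.5, 0.2, 179.8]
ft_force: [-0.1, 0.7, -2.4]
gripper_width: 0.0329
```

Request:
{"method": "carry_out", "body": {
  "motion": [
    [3,[-0.7,0,0],0],
    [3,[-0.7,0,0.5],0],
    [3,[0,0,1],0],
    [3,[0,0,1],0],
    [3,[0,0,1],0],
    [3,[0,0,0.5],0],
    [3,[0,0,0],0]
  ]
}}

```text
time_s: 9.85
tool_pos: [0.4825, -0.0889, 0.1121]
tool_rot: [179.4, 0.0, -179.9]
ft_force: [-0.7, -0.2, -1.9]
gripper_width: 0.033
```

```bash
python3 - <<'E'
from h import *
a=r.get_image("scene");b=r.get_image("top")
s=r.state();print(s["tool_pos"],s["tool_rot"],s["gripper_width"])
f=lambda i:cv2.resize(i,(390,390),interpolation=cv2.INTER_CUBIC)
cv2.imwrite("pics/c5.png",np.hstack([f(a[140:250,180:290]),f(b[190:300,270:380])]))
for n,i in(("scene",a),("top",b)):
    for k in blobs(i,"green"):print(n,np.round(k,1))
E
```

```text
[ 0.48294451 -0.08923722  0.11307985] [ 1.79436595e+02  1.19366883e-01 -1.79945637e+02] 0.03332910307054166
scene [234.8 195.4  27.   18. ]
scene [234.8 171.7  13.    8. ]
top [319.7 260.1  21.   10. ]
```

View pics/c5.png

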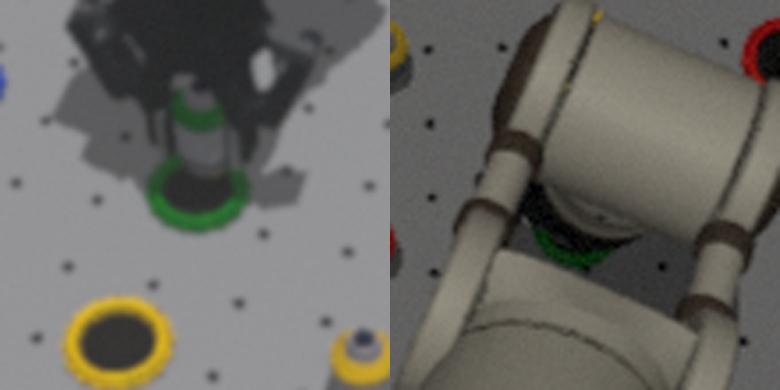

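The scene view shows the green objective held upright just above the green cup, centred near crop (200,150) with the cup at (197,190). I'll shift 4.5 mm in y and lower it slowly.

Request:
{"method": "carry_out", "body": {
  "motion": [
    [3,[0,-0.4,0],0],
    [3,[0,0,0.5],0],
    [3,[0,0,0.5],0],
    [3,[0,0,0.5],0],
    [3,[0,0,0.4],0],
    [3,[0,0,0.2],0],
    [3,[0,0,0],0]
  ]
}}

```text
time_s: 10.65
tool_pos: [0.4838, -0.0942, 0.0915]
tool_rot: [179.5, 0.3, -180.0]
ft_force: [0.7, -0.5, -2.3]
gripper_width: 0.033
```

Request:
{"method": "carry_out", "body": {
  "motion": [
    [3,[0,0,0.2],0],
    [3,[0,0,0.2],0],
    [3,[0,0,0.1],0],
    [3,[0,0,0],0]
  ]
}}

```text
time_s: 11.05
tool_pos: [0.4841, -0.0941, 0.0863]
tool_rot: [179.5, 0.3, -180.0]
ft_force: [1.2, 0.0, -2.7]
gripper_width: 0.0332
```

Request:
{"method": "carry_out", "body": {
  "motion": [
    [3,[0,0,0.1],0],
    [3,[0,0,0],0]
  ]
}}

```text
time_s: 11.25
tool_pos: [0.4843, -0.0942, 0.0855]
tool_rot: [179.5, 0.3, -180.0]
ft_force: [0.1, 0.1, -2.3]
gripper_width: 0.0334
```

Request:
{"method": "carry_out", "body": {
  "motion": [
    [3,[0,0,0.1],0],
    [3,[0,0,0.05],0],
    [3,[0,0,0],0]
  ]
}}

```text
time_s: 11.55
tool_pos: [0.4846, -0.0943, 0.0855]
tool_rot: [179.5, 0.3, -179.9]
ft_force: [-0.5, 0.8, -2.2]
gripper_width: 0.033
```

Request:
{"method": "carry_out", "body": {
  "motion": [
    [3,[0,0,0.2],0],
    [3,[0,0,0],0]
  ]
}}

```text
time_s: 11.75
tool_pos: [0.4853, -0.0945, 0.0857]
tool_rot: [179.5, 0.3, -179.9]
ft_force: [0.2, -0.4, -3.6]
gripper_width: 0.0334
```

The z position has stopped at the expected contact height (0.0823 + 0.003 ≈ 0.0853), so I'll release.

Request:
{"method": "carry_out", "body": {
  "motion": [
    [3.8,[0,0,0],0],
    [4.5,[0,0,0],0],
    [6,[0,0,0],0],
    [7,[0,0,0],0],
    [7,[0,0,0],0]
  ]
}}

```text
time_s: 12.25
tool_pos: [0.4863, -0.095, 0.0859]
tool_rot: [179.6, 0.5, -179.9]
ft_force: [-0.3, -0.1, 0.2]
gripper_width: 0.07
```

Request:
{"method": "carry_out", "body": {
  "motion": [
    [7,[0,0,-0.5],0],
    [7,[0,0,-1],0],
    [7,[0,0,-1.5],0],
    [7,[0,0,-2],0],
    [7,[0,0,-2],0],
    [7,[0,0,-1.5],0],
    [7,[0,0,0],0]
  ]
}}

```text
time_s: 12.95
tool_pos: [0.4858, -0.0957, 0.1778]
tool_rot: [179.7, 0.6, -179.9]
ft_force: [-0.1, -0.5, -1.1]
gripper_width: 0.0699
```

Request:
{"method": "carry_out", "body": {
  "motion": [
    [8,[0.2,1.5,0],0],
    [8,[0.2,2.5,0],0],
    [8,[0.3,3,0],0],
    [8,[0.3,3,0],0],
    [8,[0.2,2.2,0],0],
    [8,[0.1,1.2,0],0],
    [8,[0,0,0],0]
  ]
}}

```text
time_s: 13.65
tool_pos: [0.4673, 0.0485, 0.1739]
tool_rot: [179.5, 0.1, 180.0]
ft_force: [-0.4, -0.3, -0.4]
gripper_width: 0.0801
```

```bash
python3 - <<'E'
from h import *
a=r.get_image("scene");b=r.get_image("top")
s=r.state();print(s["tool_pos"],s["tool_rot"],s["gripper_width"])
f=lambda i:cv2.resize(i,(390,390),interpolation=cv2.INTER_CUBIC)
cv2.imwrite("pics/c6.png",np.hstack([f(a[140:270,190:320]),f(b[190:320,250:380])]))
for n,i in(("scene",a),("top",b)):
    for k in blobs(i,"green"):print(n,np.round(k,1),np.round(ray(n,k[:2],.053),4))
    for k in blobs(i,"red"):print(n,np.round(k,1),np.round(ray(n,k[:2],.044),4))
E
```

```text
[0.46777235 0.04698415 0.17408789] [1.79507456e+02 1.14408963e-01 1.79909463e+02] 0.08016140281097785
scene [235.4 194.4  28.   19. ] [ 0.5235 -0.0782  0.053 ]
scene [234.9 180.1  15.    9. ] [ 0.489  -0.0897  0.053 ]
scene [148.8 218.7  31.   26. ] [ 0.6136 -0.2195  0.044 ]
scene [302.8 191.4  17.   12. ] [0.4759 0.0444 0.044 ]
top [322.3 252.2  25.   26. ] [ 0.4766 -0.0913  0.053 ]
top [381.4 206.8  26.   25. ] [ 0.5784 -0.2329  0.044 ]
top [85.  93.5 17.  16. ] [0.8758 0.4602 0.044 ]
```

View pics/c6.png

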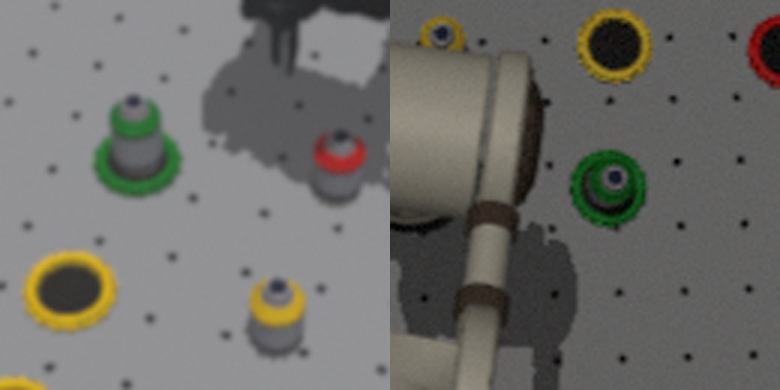

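Green stands upright inside its cup: the scene estimate is 3 mm from the cup centre, and the nose shows centred in the top view. Red is next.

Request:
{"method": "carry_out", "body": {
  "motion": [
    [8.5,[-0.4,-0.5,1],0],
    [8.5,[0,0,1.5],0],
    [8.5,[0,0,1.5],0],
    [8.5,[0,0,1.5],0],
    [8.5,[0,0,1],0],
    [8.5,[0,0,1],0],
    [8.5,[0,0,0],0]
  ]
}}

```text
time_s: 14.45
tool_pos: [0.4732, 0.0366, 0.0927]
tool_rot: [179.6, 0.1, 179.5]
ft_force: [0.0, 0.2, -0.7]
gripper_width: 0.0847
```

Request:
{"method": "carry_out", "body": {
  "motion": [
    [8.5,[0.1,0.5,0.3],0],
    [8.5,[0,0,0.5],0],
    [8.5,[0,0,0.2],0],
    [6,[0,0,0],0],
    [5,[0,0,0],0],
    [4,[0,0,0],0],
    [3.6,[0,0,0],0],
    [3.6,[0,0,0],0]
  ]
}}

```text
time_s: 15.25
tool_pos: [0.4741, 0.0418, 0.084]
tool_rot: [179.6, 0.4, 179.5]
ft_force: [0.5, 0.3, -0.1]
gripper_width: 0.0359
```

Request:
{"method": "carry_out", "body": {
  "motion": [
    [3,[0,0,0],0],
    [3,[0,0,0],0],
    [3,[0,0,0],0]
  ],
  "grip_force": 30
}}

```text
time_s: 15.55
tool_pos: [0.4742, 0.0416, 0.0842]
tool_rot: [179.6, 0.4, 179.5]
ft_force: [0.3, -0.6, -0.4]
gripper_width: 0.0329
```

Request:
{"method": "carry_out", "body": {
  "motion": [
    [3,[0,0,-0.5],0],
    [3,[0,0,-1],0],
    [3,[0,0,-1.5],0],
    [3,[0,0,-1.8],0],
    [3,[0,0,-1.8],0],
    [3,[0,0,-1.8],0],
    [3,[0,0,-1],0],
    [3,[0,0,0],0]
  ],
  "grip_force": 40
}}

```text
time_s: 16.35
tool_pos: [0.4718, 0.0414, 0.1835]
tool_rot: [179.6, 0.2, 179.5]
ft_force: [0.2, -0.8, -2.1]
gripper_width: 0.0329
```

Request:
{"method": "carry_out", "body": {
  "motion": [
    [3,[-0.4,-1,0],0],
    [3,[-0.8,-2,0],0],
    [3,[-1.2,-2.8,0],0],
    [3,[-1.2,-2.8,0],0],
    [3,[-1.2,-2.8,0],0],
    [3,[-1.2,-2.8,0],0],
    [3,[-1.2,-2.8,0],0],
    [3,[-1.2,-2.8,0],0],
    [3,[-1.2,-2.8,0],0],
    [3,[-0.8,-2,0],0],
    [3,[-0.4,-1.2,0],0],
    [3,[0,0,0],0]
  ]
}}

```text
time_s: 17.55
tool_pos: [0.5749, -0.2333, 0.1652]
tool_rot: [179.2, -0.9, 179.4]
ft_force: [-0.4, 0.7, -1.6]
gripper_width: 0.0334
```

Request:
{"method": "carry_out", "body": {
  "motion": [
    [3,[-0.7,-0.3,0],0],
    [3,[-0.7,-0.3,0.5],0],
    [3,[0,0,1],0],
    [3,[0,0,1],0],
    [3,[0,0,1],0],
    [3,[0,0,1],0],
    [3,[0,0,0.5],0],
    [3,[0,0,0],0]
  ]
}}

```text
time_s: 18.35
tool_pos: [0.5867, -0.2338, 0.1071]
tool_rot: [178.9, -1.3, 179.7]
ft_force: [-0.3, -0.1, -1.7]
gripper_width: 0.033
```

Request:
{"method": "carry_out", "body": {
  "motion": [
    [3,[-0.3,-0.5,0.2],0],
    [3,[0,0,0.5],0],
    [3,[0,0,0.5],0],
    [3,[0,0,0.3],0],
    [3,[0,0,0],0]
  ]
}}

```text
time_s: 18.85
tool_pos: [0.5903, -0.2397, 0.0918]
tool_rot: [179.0, -1.2, 179.7]
ft_force: [0.4, 0.2, -1.5]
gripper_width: 0.0329
```

Request:
{"method": "carry_out", "body": {
  "motion": [
    [3,[0,0,0.2],0],
    [3,[0,0,0.1],0],
    [3,[0,0,0.1],0],
    [3,[0,0,0.1],0]
  ]
}}

```text
time_s: 19.25
tool_pos: [0.5905, -0.2397, 0.0873]
tool_rot: [179.0, -1.1, 179.7]
ft_force: [-2.4, 1.8, 5.3]
gripper_width: 0.0328
```

Request:
{"method": "carry_out", "body": {
  "motion": [
    [3,[0,0,0.15],0],
    [3,[0,0,0.15],0]
  ]
}}

```text
time_s: 19.45
tool_pos: [0.5907, -0.2398, 0.0872]
tool_rot: [179.0, -1.2, 179.7]
ft_force: [-5.5, 2.4, 8.1]
gripper_width: 0.0323
```

Red has made contact at 0.0872, the expected height, with an 8 N push. I'll release and rise.

Request:
{"method": "carry_out", "body": {
  "motion": [
    [3,[0,0,0],0],
    [3.8,[0,0,0],0],
    [4.5,[0,0,0],0],
    [6,[0,0,0],0],
    [7,[0,0,0],0],
    [7,[0,0,0],0]
  ]
}}

```text
time_s: 20.05
tool_pos: [0.5919, -0.2405, 0.0887]
tool_rot: [179.1, -1.0, 179.7]
ft_force: [0.3, -0.2, -0.1]
gripper_width: 0.0699
```

Request:
{"method": "carry_out", "body": {
  "motion": [
    [7,[0,0,-0.5],0],
    [7,[0,0,-1],0],
    [7,[0,0,-1.5],0],
    [7,[0,0,-2],0],
    [7,[0,0,-2],0],
    [7,[0,0,-1.5],0],
    [7,[0,0,0],0]
  ]
}}

```text
time_s: 20.75
tool_pos: [0.5944, -0.2425, 0.1829]
tool_rot: [179.2, -0.8, 179.7]
ft_force: [0.7, -0.4, 0.6]
gripper_width: 0.07
```

Request:
{"method": "carry_out", "body": {
  "motion": [
    [8,[0,1.5,0],0],
    [8,[0,2.5,0],0],
    [8,[0,3,0],0],
    [8,[0,3,0],0],
    [8,[0,3,0],0],
    [8,[0,3,0],0],
    [8,[0,3,0],0],
    [8,[0,3,0],0],
    [8,[0,2.5,0],0],
    [8,[0,1.5,0],0],
    [8,[0,0.5,0],0],
    [8,[0,0,0],0]
  ]
}}

```text
time_s: 21.95
tool_pos: [0.5873, 0.0432, 0.1766]
tool_rot: [178.8, -1.9, 179.8]
ft_force: [0.0, 0.2, 0.2]
gripper_width: 0.0802
```

```bash
python3 - <<'E'
from h import *
a=r.get_image("scene");b=r.get_image("top")
s=r.state();print(s["tool_pos"],s["tool_rot"],s["gripper_width"])
f=lambda i:cv2.resize(i,(390,390),interpolation=cv2.INTER_CUBIC)
cv2.imwrite("pics/c7.png",np.hstack([f(a[150:280,110:240]),f(b[150:280,310:440])]))
for n,i in(("scene",a),("top",b)):
    for k in blobs(i,"yellow"):print(n,np.round(k,1),np.round(ray(n,k[:2],.046),4))
    for k in blobs(i,"red"):print(n,np.round(k,1),np.round(ray(n,k[:2],.047),4))
E
```

```text
[0.58759314 0.04207328 0.17673184] [178.80614124  -1.84255184 179.696943  ] 0.07970491355956741
scene [358.1 409.1  72.   25. ] [0.8552 0.2082 0.046 ]
scene [193.  280.3  33.   30. ] [ 0.7165 -0.0943  0.046 ]
scene [282.  241.2  19.   14. ] [0.601 0.033 0.046]
scene [212.9 236.5  31.   26. ] [ 0.6226 -0.0906  0.046 ]
scene [  1.5 130.    5.   17. ] [ 0.475  -0.6173  0.046 ]
scene [536.3   3.1  66.   10. ] [-0.3689  0.539   0.046 ]
scene [148.3 216.3  31.   32. ] [ 0.6105 -0.2212  0.047 ]
top [546.8 221.7  21.   24. ] [ 0.533  -0.6084  0.046 ]
top [272.1 201.1   5.    7. ] [0.5981 0.0175 0.046 ]
top [324.4 204.8  26.   25. ] [ 0.5863 -0.1021  0.046 ]
top [324.  164.9  25.   25. ] [ 0.6815 -0.1056  0.046 ]
top [ 92.  101.9  37.   35. ] [0.8528 0.4414 0.046 ]
top [188.3  95.1  48.   46. ] [0.8646 0.212  0.046 ]
top [381.4 206.8  26.   25. ] [ 0.5778 -0.2321  0.047 ]
top [84.9 93.6 17.  16. ] [0.8741 0.4591 0.047 ]
```

View pics/c7.png

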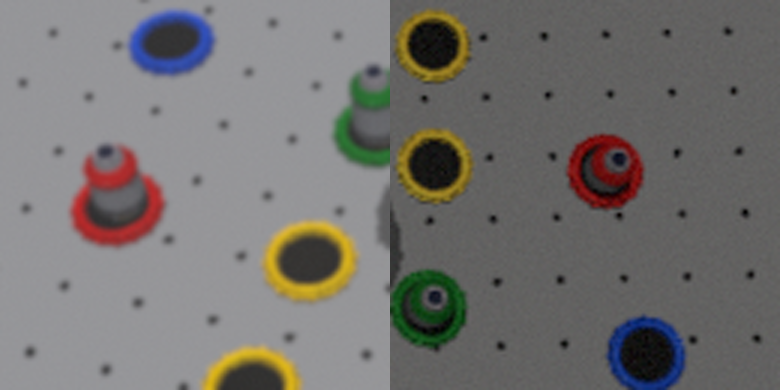

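```bash
cat >> h.py <<'E'
def proj(n,P):
    p=r.camera_params(n);f=210/np.tan(np.radians(p["fov_y"]/2));T=p["world_to_cam"]
    q=T[:3,:3]@np.array(P)+T[:3,3];return np.round([p["cx"]+f*q[0]/q[2],p["cy"]+f*q[1]/q[2]],1)
E
python3 - <<'E'
from h import *
for nm,s,t,h in(("red",(.5907,-.2368),(.5862,-.2417),.059),("green",(.4864,-.0923),(.4817,-.0961),.065)):
    for n,c,o,k in(("scene",s,(110,150),3),("top",t,(310,150),3)):
        print(nm,n,[(proj(n,(*c,z))-o)*k for z in(.003,h)])
E
```

```text
red scene [array([118.2, 210.6]), array([100.5, 157.8])]
red top [array([212.7, 171.6]), array([229.5, 155.7])]
green scene [array([376.5, 134.7]), array([371.1,  74.4])]
green top [array([ 36.3, 307.5]), array([ 44.7, 297.6])]
```

Red stands upright. Its nose is within about 2 px of where an upright, centred objective should project in both views, and the deviation amounts to a few mm. Yellow is next.

Request:
{"method": "carry_out", "body": {
  "motion": [
    [8.5,[-0.6,-0.6,0],0],
    [8.5,[-0.5,-0.5,1],0],
    [8.5,[0,0,1.5],0],
    [8.5,[0,0,1.5],0],
    [8.5,[0,0,1.5],0],
    [8.5,[0,0,1],0],
    [8.5,[0,0,1],0],
    [8.5,[0,0,0],0]
  ]
}}

```text
time_s: 22.85
tool_pos: [0.5957, 0.0279, 0.092]
tool_rot: [178.8, -2.1, 179.4]
ft_force: [0.2, -0.1, -0.7]
gripper_width: 0.0852
```

Request:
{"method": "carry_out", "body": {
  "motion": [
    [8.5,[-0.3,0.2,0.3],0],
    [8.5,[0,0,0.4],0],
    [8.5,[0,0,0.1],0],
    [6,[0,0,0],0],
    [5,[0,0,0],0],
    [4,[0,0,0],0],
    [3.6,[0,0,0],0],
    [3.6,[0,0,0],0]
  ]
}}

```text
time_s: 23.65
tool_pos: [0.6006, 0.0303, 0.0858]
tool_rot: [178.9, -1.8, 179.4]
ft_force: [0.1, -0.7, -0.1]
gripper_width: 0.0361
```

Request:
{"method": "carry_out", "body": {
  "motion": [
    [3,[0,0,0],0],
    [3,[0,0,0],0],
    [3,[0,0,0],0]
  ],
  "grip_force": 30
}}

```text
time_s: 23.95
tool_pos: [0.6008, 0.0302, 0.0861]
tool_rot: [178.9, -1.8, 179.4]
ft_force: [0.6, 0.7, -0.2]
gripper_width: 0.0332
```

Request:
{"method": "carry_out", "body": {
  "motion": [
    [3,[0,0,-0.5],0],
    [3,[0,0,-1],0],
    [3,[0,0,-1.5],0],
    [3,[0,0,-1.8],0],
    [3,[0,0,-1.8],0],
    [3,[0,0,-1.5],0],
    [3,[0,0,-0.6],0],
    [3,[0,0,0],0]
  ],
  "grip_force": 40
}}

```text
time_s: 24.75
tool_pos: [0.6034, 0.0285, 0.181]
tool_rot: [178.9, -1.7, 179.4]
ft_force: [0.2, 0.7, -1.3]
gripper_width: 0.0327
```

Request:
{"method": "carry_out", "body": {
  "motion": [
    [3,[-0.2,-1,0],0],
    [3,[-0.2,-2,0],0],
    [3,[-0.2,-2.8,0],0],
    [3,[-0.1,-2.8,0],0],
    [3,[-0.1,-2.4,0],0],
    [3,[-0.1,-1.5,0],0],
    [3,[0,-0.7,0],0],
    [3,[0,0,0],0]
  ]
}}

```text
time_s: 25.55
tool_pos: [0.608, -0.1105, 0.1708]
tool_rot: [178.7, -2.3, 179.5]
ft_force: [-0.0, -0.1, -1.4]
gripper_width: 0.0328
```

Request:
{"method": "carry_out", "body": {
  "motion": [
    [3,[0.3,0.2,0.5],0],
    [3,[0.2,0.2,1],0],
    [3,[0,0,1],0],
    [3,[0,0,1],0],
    [3,[0,0,1],0],
    [3,[0,0,0.8],0],
    [3,[0,0,0.5],0],
    [3,[0,0,0],0]
  ]
}}

```text
time_s: 26.35
tool_pos: [0.5986, -0.0999, 0.1058]
tool_rot: [178.5, -2.6, 179.7]
ft_force: [-0.2, 0.2, -1.2]
gripper_width: 0.0326
```

Request:
{"method": "carry_out", "body": {
  "motion": [
    [3,[-0.2,-0.5,0.2],0],
    [3,[0,0,0.5],0],
    [3,[0,0,0.4],0],
    [3,[0,0,0.1],0],
    [3,[0,0,0],0]
  ]
}}

```text
time_s: 26.85
tool_pos: [0.6013, -0.1059, 0.0938]
tool_rot: [178.6, -2.4, 179.7]
ft_force: [-0.6, -0.3, -1.2]
gripper_width: 0.0332
```

Request:
{"method": "carry_out", "body": {
  "motion": [
    [3,[0,0,0.1],0],
    [3,[0,0,0.1],0],
    [3,[0,0,0.1],0]
  ]
}}

```text
time_s: 27.15
tool_pos: [0.6015, -0.1059, 0.0912]
tool_rot: [178.6, -2.4, 179.7]
ft_force: [-0.2, 0.2, -1.9]
gripper_width: 0.033
```

Request:
{"method": "carry_out", "body": {
  "motion": [
    [3,[0,0,0.1],0],
    [3,[0,0,0.1],0],
    [3,[0,0,0.1],0]
  ]
}}

```text
time_s: 27.45
tool_pos: [0.6016, -0.1058, 0.0891]
tool_rot: [178.6, -2.4, 179.7]
ft_force: [-4.5, 2.0, 9.5]
gripper_width: 0.033
```

Request:
{"method": "carry_out", "body": {
  "motion": [
    [3,[0,0,0.1],0],
    [3,[0,0,0.1],0]
  ]
}}

```text
time_s: 27.65
tool_pos: [0.6017, -0.1058, 0.0891]
tool_rot: [178.6, -2.4, 179.7]
ft_force: [-3.3, 0.3, 5.1]
gripper_width: 0.0332
```

Yellow has made contact at 0.0891, exactly as expected. I'll release and rise.

Request:
{"method": "carry_out", "body": {
  "motion": [
    [3,[0,0,0],0],
    [3.8,[0,0,0],0],
    [4.5,[0,0,0],0],
    [6,[0,0,0],0],
    [7,[0,0,0],0],
    [7,[0,0,0],0]
  ]
}}

```text
time_s: 28.25
tool_pos: [0.6026, -0.1061, 0.0898]
tool_rot: [178.7, -2.3, 179.7]
ft_force: [-0.1, 0.1, -0.3]
gripper_width: 0.0702
```

Request:
{"method": "carry_out", "body": {
  "motion": [
    [7,[0,0,-0.5],0],
    [7,[0,0,-1],0],
    [7,[0,0,-1.5],0],
    [7,[0,0,-2],0],
    [7,[0,0,-2],0],
    [7,[0,0,-1.5],0],
    [7,[0,0,0],0]
  ]
}}

```text
time_s: 28.95
tool_pos: [0.6072, -0.1086, 0.184]
tool_rot: [178.8, -2.1, 179.7]
ft_force: [-0.2, -0.3, -0.5]
gripper_width: 0.0701
```

Request:
{"method": "carry_out", "body": {
  "motion": [
    [8.5,[-0.2,1.5,0],0],
    [8.5,[-0.2,2.5,0],0],
    [8.5,[-0.2,3,0],0],
    [8.5,[-0.2,3,0],0],
    [8.5,[-0.2,3,0],0],
    [8.5,[-0.2,3,0],0],
    [8.5,[-0.2,3,0],0],
    [8.5,[-0.2,2.5,0],0],
    [8.5,[-0.2,2.5,0],0],
    [8.5,[-0.1,1.3,0],0],
    [8.5,[0,0.5,0],0],
    [8.5,[0,0,0],0]
  ]
}}

```text
time_s: 30.15
tool_pos: [0.6209, 0.1694, 0.1783]
tool_rot: [178.6, -3.1, 179.8]
ft_force: [-0.1, -0.7, 0.1]
gripper_width: 0.0851
```

```bash
python3 - <<'E'
from h import *
a=r.get_image("scene");b=r.get_image("top")
s=r.state();print(s["tool_pos"],s["tool_rot"],s["gripper_width"])
f=lambda i:cv2.resize(i,(390,390),interpolation=cv2.INTER_CUBIC)
cv2.imwrite("pics/c8.png",np.hstack([f(a[170:300,180:310]),f(b[150:280,260:390])]))
for n,i in(("scene",a),("top",b)):
    for k in blobs(i,"blue"):print(n,np.round(k,1),np.round(ray(n,k[:2],.054),4))
for n,c,o,d in(("scene",(.599,-.1023),(180,170),0),("top",(.5947,-.1065),(260,150),390)):
    print([(proj(n,(*c,z))-o)*3+[d,0] for z in(.003,.061)])
E
```

```text
[0.62111857 0.16825525 0.17848953] [178.57014717  -3.10850868 179.75413499] 0.08503608064534281
scene [352.7 263.   19.   17. ] [0.6192 0.1632 0.054 ]
scene [166.6 163.7  28.   21. ] [ 0.4834 -0.235   0.054 ]
top [395. 268.  26.  27.] [ 0.437  -0.2506  0.054 ]
[array([ 99.3, 204. ]), array([ 90.6, 150.3])]
[array([582.6, 165.6]), array([590.7, 148.8])]
```

View pics/c8.png

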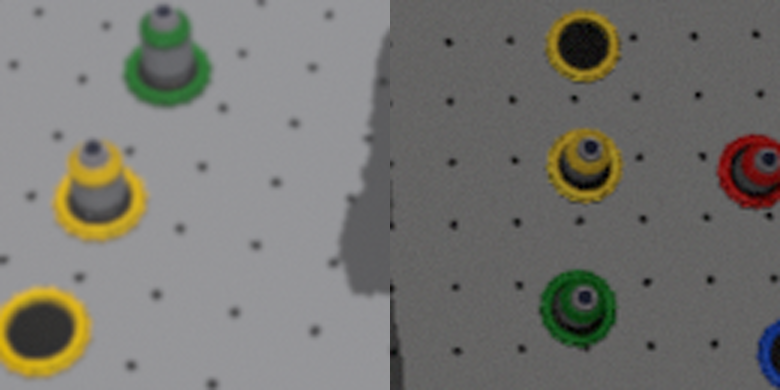

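Yellow stands centred: its nose is within 1 px of prediction in both views. Blue is next.

Request:
{"method": "carry_out", "body": {
  "motion": [
    [8.5,[-0.2,-0.5,0],0],
    [8.5,[-0.2,-0.4,1],0],
    [8.5,[0,0,1.5],0],
    [8.5,[0,0,1.5],0],
    [8.5,[0,0,1.5],0],
    [8.5,[0,0,1],0],
    [8.5,[0,0,1],0],
    [8.5,[0,0,0],0]
  ]
}}

```text
time_s: 31.05
tool_pos: [0.6198, 0.1563, 0.094]
tool_rot: [178.6, -3.4, 179.5]
ft_force: [0.2, 0.2, -0.3]
gripper_width: 0.0856
```

Request:
{"method": "carry_out", "body": {
  "motion": [
    [8.5,[0,0.35,0.3],0],
    [8.5,[0,0,0.3],0],
    [8.5,[0,0,0],0],
    [6,[0,0,0],0],
    [5,[0,0,0],0],
    [4,[0,0,0],0],
    [3.6,[0,0,0],0],
    [3.6,[0,0,0],0]
  ]
}}

```text
time_s: 31.85
tool_pos: [0.6214, 0.1609, 0.0904]
tool_rot: [178.6, -3.1, 179.5]
ft_force: [0.2, -0.6, 0.5]
gripper_width: 0.0364
```

Request:
{"method": "carry_out", "body": {
  "motion": [
    [3,[0,0,0],0],
    [3,[0,0,0],0],
    [3,[0,0,0],0]
  ],
  "grip_force": 30
}}

```text
time_s: 32.15
tool_pos: [0.6216, 0.1606, 0.0907]
tool_rot: [178.6, -3.0, 179.5]
ft_force: [-0.4, 0.7, 0.1]
gripper_width: 0.0333
```

Request:
{"method": "carry_out", "body": {
  "motion": [
    [3,[0,0,-0.5],0],
    [3,[0,0,-1],0],
    [3,[0,0,-1.5],0],
    [3,[0,0,-2],0],
    [3,[0,0,-2],0],
    [3,[0,0,-2],0],
    [3,[0,0,-1.5],0],
    [3,[0,0,-0.6],0],
    [3,[0,0,0],0]
  ],
  "grip_force": 40
}}

```text
time_s: 33.05
tool_pos: [0.6273, 0.1579, 0.2108]
tool_rot: [178.6, -3.0, 179.5]
ft_force: [-0.2, 0.8, -2.1]
gripper_width: 0.0333
```

Request:
{"method": "carry_out", "body": {
  "motion": [
    [3,[0.4,-1,-0.1],0],
    [3,[0.8,-2,-0.1],0],
    [3,[1,-2.7,-0.1],0],
    [3,[1,-2.7,-0.1],0],
    [3,[1,-2.7,-0.1],0],
    [3,[1,-2.7,-0.1],0],
    [3,[1,-2.7,-0.1],0],
    [3,[1,-2.7,-0.1],0],
    [3,[1,-2.7,-0.1],0],
    [3,[1,-2.7,-0.1],0],
    [3,[1,-2.7,-0.1],0],
    [3,[1,-2.7,-0.1],0],
    [3,[1,-2.7,-0.1],0],
    [3,[1,-2.7,-0.1],0],
    [3,[1,-2.7,-0.1],0],
    [3,[0.6,-2,0],0],
    [3,[0.3,-1,0],0],
    [3,[0,0,0],0]
  ]
}}

```text
time_s: 34.85
tool_pos: [0.4484, -0.2703, 0.2048]
tool_rot: [177.9, -5.1, 179.4]
ft_force: [0.3, 0.8, -2.0]
gripper_width: 0.033
```

Request:
{"method": "carry_out", "body": {
  "motion": [
    [3,[-0.5,0.2,0],0],
    [3,[-0.5,0.2,0.5],0],
    [3,[0,0,1],0],
    [3,[0,0,1.3],0],
    [3,[0,0,1.3],0],
    [3,[0,0,1.3],0],
    [3,[0,0,1.3],0],
    [3,[0,0,1],0],
    [3,[0,0,0.5],0],
    [3,[0,0,0],0]
  ]
}}

```text
time_s: 35.85
tool_pos: [0.4506, -0.2571, 0.1117]
tool_rot: [177.6, -5.4, 179.7]
ft_force: [-0.3, -0.7, -2.4]
gripper_width: 0.0332
```

Request:
{"method": "carry_out", "body": {
  "motion": [
    [3,[0,-0.5,0.2],0],
    [3,[0,0,0.4],0],
    [3,[0,0,0.4],0],
    [3,[0,0,0.1],0],
    [3,[0,0,0],0]
  ]
}}

```text
time_s: 36.35
tool_pos: [0.4506, -0.2635, 0.1014]
tool_rot: [177.8, -5.2, 179.7]
ft_force: [-0.4, 0.3, -2.3]
gripper_width: 0.033
```

Request:
{"method": "carry_out", "body": {
  "motion": [
    [3,[0,0,0.1],0],
    [3,[0,0,0.1],0],
    [3,[0,0,0.1],0]
  ]
}}

```text
time_s: 36.65
tool_pos: [0.4507, -0.2635, 0.0988]
tool_rot: [177.8, -5.1, 179.7]
ft_force: [0.4, 0.1, -2.6]
gripper_width: 0.033
```

Request:
{"method": "carry_out", "body": {
  "motion": [
    [3,[0,0,0.1],0],
    [3,[0,0,0.1],0],
    [3,[0,0,0.1],0]
  ]
}}

```text
time_s: 36.95
tool_pos: [0.4505, -0.2633, 0.0956]
tool_rot: [177.8, -5.1, 179.7]
ft_force: [0.0, -0.3, -2.7]
gripper_width: 0.0329
```

Request:
{"method": "carry_out", "body": {
  "motion": [
    [3,[0,0,0.1],0],
    [3,[0,0,0.1],0]
  ]
}}

```text
time_s: 37.15
tool_pos: [0.4503, -0.2633, 0.0936]
tool_rot: [177.8, -5.1, 179.7]
ft_force: [-2.1, 1.7, 7.1]
gripper_width: 0.0328
```

Blue has made contact at 0.0936, where I expected 0.0937. I'll release and rise.

Request:
{"method": "carry_out", "body": {
  "motion": [
    [3,[0,0,0],0],
    [3.6,[0,0,0],0],
    [4.5,[0,0,0],0],
    [6,[0,0,0],0],
    [7,[0,0,0],0],
    [7,[0,0,0],0]
  ]
}}

```text
time_s: 37.75
tool_pos: [0.451, -0.264, 0.0946]
tool_rot: [177.9, -5.0, 179.7]
ft_force: [-0.0, -0.8, 0.8]
gripper_width: 0.0696
```

Request:
{"method": "carry_out", "body": {
  "motion": [
    [7,[0,0,-0.5],0],
    [7,[0,0,-1],0],
    [7,[0,0,-1.5],0],
    [7,[0,0,-2],0],
    [7,[0,0,-2],0],
    [7,[0,0,-2],0],
    [7,[0,0,-2],0],
    [7,[0,0,-1],0],
    [7,[2,0,0],0],
    [7,[3,0,0],0],
    [7,[3,0,0],0],
    [7,[2,0,0],0],
    [7,[0,0,0],0]
  ]
}}

```text
time_s: 39.05
tool_pos: [0.3606, -0.2684, 0.2349]
tool_rot: [178.2, -4.8, 179.8]
ft_force: [-0.4, 1.3, -0.2]
gripper_width: 0.07
```

```bash
python3 - <<'E'
from h import *
a=r.get_image("scene");b=r.get_image("top")
s=r.state();print(s["tool_pos"],s["tool_rot"],s["gripper_width"])
f=lambda i:cv2.resize(i,(390,390),interpolation=cv2.INTER_CUBIC)
cv2.imwrite("pics/c9.png",np.hstack([f(a[130:260,120:250]),f(b[190:320,310:440])]))
cv2.imwrite("pics/t9.png",np.vstack([a[150:300,100:500],b[140:300,100:500]]))
for n,c,o,d in(("scene",(.4456,-.2585),(120,130),0),("top",(.4406,-.2626),(310,190),390)):
    print([(proj(n,(*c,z))-o)*3+[d,0] for z in(.003,.069)])
E
```

```text
[ 0.3621828  -0.26862565  0.23496545] [178.19738092  -4.70132167 179.80628267] 0.06971974025396283
[array([140.7, 106.2]), array([124.5,  40.2])]
[array([643.2, 234.3]), array([666.3, 226.8])]
```

View pics/c9.png

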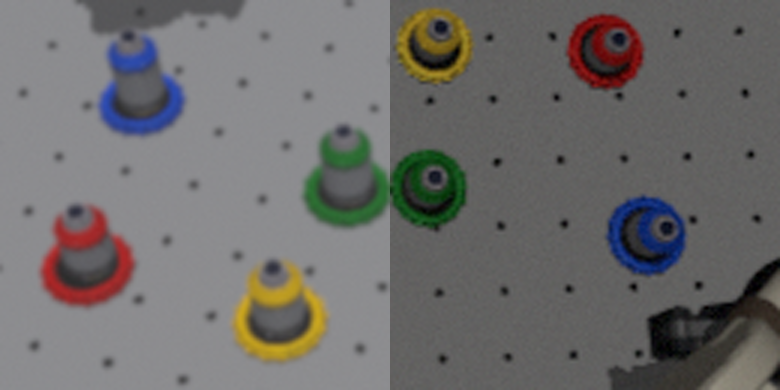

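View pics/t9.png

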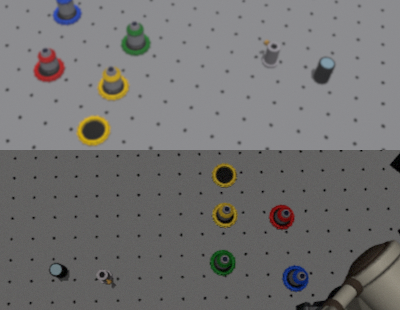

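All four stand upright in cups of their own colour. The blue nose shows at scene crop (128,37), predicted (124,40), and at top crop (666,229), predicted (666,227). The tube (158,260) and post holder (202,265) are at their starting pixels, and the gripper is clear. I'll hand the job in.

```bash
python3 -c "
from plant import r
print(r.sign_off(), r.state()['time_s'])"
```

```text
the job is handed in; nothing more can be done
the job is handed in; nothing more can be done
```

All four objectives are standing in the case bases of their own colour, and I handed the job in at about 39 s of the 115 s. The yellow one is in the cup nearer the base (0.61 m away, against 0.70 m for the look-alike).

- **Final checks:** in the last pictures all four stand upright. Each nose lies within about 2 pixels (a few mm at most) of where an upright, centred objective should appear. When set down, each stopped within about 1 mm of its expected height. The lens tube and post holder are at their starting pixels, and the gripper is clear of everything.
- **What went wrong or disagreed:**
  - My first grip on green closed about 2 cm too high and 9 mm off in x. I opened it with the objective still standing on the table and gripped again properly.
  - The two cameras differed by a steady 5 mm in x and 4 mm in y, so I averaged them.
  - The tool's tilt drifted to about 5° by the last placing. The objective itself was carried about 2 to 3° off upright, and it stood upright once released.
  - At green's set-down the force reading did not show contact, so I judged that one by height and confirmed it in a picture.

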